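# Ready the photo stage and engage its drive

### The arm

A 6-joint arm with a two-finger parallel gripper is mounted at the origin on the work surface. World frame = base frame: x ahead of the robot, y to its left, z up, the work surface at z = 0. Lengths are in m, angles in rad, forces in N, time in s.
With the tool pointing down it reaches from about 0.35 to 0.775 m from the base axis. Payload 7.3 kg.
Tool frame: the origin (TCP) lies at the centre of the arm's flange, where the gripper is bolted on; the fingertips stand 178 mm ahead of it and the grasp point (between the pads) lies 159 mm ahead of it; z points along the fingers, y is the line along which they close (so a half turn about z gives the same grasp; the last joint's range is limited). The gripper opens to 92 mm and grips with 3 to 60 N. Pads are 19 mm wide; open, the fingers measure 130 mm over their backs; the gripper's body (75 mm by 190 mm) begins 47 mm behind the grasp point.
Start: joints at [1.035, 0.342, 1.524, -0, 1.275, -0.146], TCP at [0.199, 0.486, 0.405] pointing down, gripper open.
Joint ranges: [-2.53, 2.53], [-0.77, 2.02], [0.04, 2.7], [-1, 4.14], [0.28, 2.66], [-3.11, 3.11]. Speed limits (rad/s): [2.57, 2.57, 3.14, 3.14, 3.14, 3.14].

### API

Orientations are given as [roll, pitch, yaw] about the fixed x, y, z axes, in that order (R = Rz(yaw) Ry(pitch) Rx(roll)).
In Python, from cell import telemetry, vision, ticket gives the robot as it stands.
- The arm moves only by the shell command python3 -m crank 'ROWS' [FORCE]. ROWS is JSON, a list of rows, each a list of 5 numbers: the gripper command: -1 is shut, 1 is fully open, values between are in proportion, then the shift along the tool's x, y, z in mm, then the turn about the tool's z in rad. In form: [[fingers, dx, dy, dz, roll], ...]. A call has 1 to 12 rows; each row is the pose to reach, as a shift and turn from the pose commanded when the call began, along the tool's axes at that moment; what a row does not reach only later rows make up. A row lasts 1/12 s, in which the tool goes at most 41.7 mm and 7.16 degrees, less where a joint would pass 70% of its speed; a pose out of reach is approached as far as the arm can. A call with a gripper value outside its range is refused whole. The fingers move at their own pace and stop on an object; FORCE is the grip in N (left out, the last holds). Time passes only in rows, so rows that repeat a pose let the fingers close. It gives the time, the measured TCP pose, the force, the opening and the grip force at its end, in the units of the state.
- telemetry.observe(): the state, without advancing time (a new reading comes with each control period).
- vision.read_camera(name): name is "scene" or "top" or "wrist"; returns (picture, depth): 400x640x3 uint8, red, green, blue; 400x640 float32, m along the optical axis (not along the pixel's ray), 0 where there is no reading.
- vision.get_calibration(name): a dict with "camera_matrix" (3x3 intrinsics, pixels), "rvec" (rotation vector, rad) and "tvec" (3), from world to camera coordinates, as OpenCV has them. Camera axes: x right, y down, z forward; pixel columns grow to the right and rows downward; lengths in m; the calibration is good to about 2 mm. A picture is of the moment at which its call begins: read the wrist's pose just before it. get_calibration takes no time and is no camera call; for the wrist camera it gives the pose at the moment of the call.
- ticket.hand_in(): hands the job in; it is judged then, once.
The state is a dict: "time": time; "qpos": joint angles; "qvel": joint speeds; "joint_efforts": joint torques, N m; "tool_pos": TCP position; "tool_rot": TCP orientation; "contact_force": force on the tool from outside, world axes, zero at the start; "torque": the same for the moment, N m; "opening": finger opening in m; "grip_force": force on a finger pad.
Only numpy, scipy, OpenCV 4.12 (cv2) and the standard library are available. Lean on these libraries where they do the work, as an engineer would, in place of code of your own. Each camera call takes 0.05 s, during which the arm holds its last target. There are 200 camera calls.

### The job

Get the photo stage ready for a scan: first slide its red transport lock along its track fully to the unlocked end stop (the stage's +y end, on the robot's left), then move every exhibit from the blue mat into the stage, lying flat as it does now, one to a bay, and lay the black and white scale bar flat along the green strip on the stage's far ledge, not over its edges. Once all are loaded, lift the drive lever's orange lockout collar, push the lever away from the robot through the yellow gate right to its end stop and let the collar drop fully home there; never force the lever through with the collar down, and leave the orange marker flag and the other things on the bench where they are.

Things in the scene. Friction and masses are not known exactly. Their poses are not given: they have to be found in the camera images.
- stage: Photo stage, fixed: grey slab 206 x 276 x 30 mm, 2 x 2 white-floored bays (floors at 30 mm) between black ribs and rims 6 mm higher: along y a 32 mm wide middle rib and 19 mm rims, along x 4 mm ones. A ledge 44 mm wide, 30 mm high runs along its far edge, x = 103 to 147 mm. Origin: underside, centre of the bays; x points away from the robot. The exhibits' blue mat (3 mm) is on the other side.
- bay0 (a point): Centre of a stage bay's floor, at the height of the white top; the bay is clear 68 mm along the stage's x by 132 mm along its y. Axes as the stage's.
- bay1 (a point): Centre of a stage bay's floor, at the height of the white top; the bay is clear 68 mm along the stage's x by 132 mm along its y. Axes as the stage's.
- bay2 (a point): Centre of a stage bay's floor, at the height of the white top; the bay is clear 68 mm along the stage's x by 132 mm along its y. Axes as the stage's.
- bay3 (a point): Centre of a stage bay's floor, at the height of the white top; the bay is clear 68 mm along the stage's x by 132 mm along its y. Axes as the stage's.
- scale_rest (a point): Centre of the green strip (36 x 160 mm, long along the stage's y) on top of the stage's far ledge. Axes as the stage's. The ledge is level and 6 mm lower than the rim beside it.
- transport_lock (a joint): Travel of the red transport-lock grip on the aluminium track along the stage's near edge: 0 to 0.08 m; grows along the stage's +y; 0.08 is the end stop (unlocked). It starts near 0. Rubs with about 1.5 N, stays where it is left.
- transport_lock_top (a point): Centre of the top face of the red grip, a block 28 mm (stage x) by 20 mm (stage y) by 40 mm tall on a 14 mm high track 40 mm wide; the top is 54 mm above the bench. Nothing stands beside it along the stage's y; the stage slab (36 mm high with its rim) begins 9 mm from its +x side.
- drive_unit: Blue lever housing, fixed, 130 x 100 x 45 mm, in the middle before the robot. Origin: centre of its underside; its x points roughly away from the robot. On it two steel rails to 67 mm height and, at its middle, two yellow gate posts (10 x 10 mm, to 100 mm height, at y = -16 and +16 mm) that stop the collar's foot unless the collar is raised; the thin stick passes between them.
- lever_pivot (a point): Point on the lever's hinge axis, in the housing, 10 mm above the bench, below the unit's centre; the hinge axis is its y. Axes as the drive unit's. The lever's stick (12 mm thick) starts here and its black cap ends 163 mm along the stick, so up to 173 mm above the bench: carry things over it or round it.
- drive_lever (a joint): Lever angle in rad, 0 to 0.72. 0: leans 0.36 rad to the unit's -x (park, where it starts, up to 0.05); 0.36: upright; 0.72: leans 0.36 rad to +x (scan, the end stop). With the collar down, the gate stops it at about 0.13 to 0.15. Stiff hinge (0.12 N m), stays where it is left.
- lock_collar (a joint): How far the collar is raised along the stick, m, 0 (down) to 0.020 (stop). Sprung down with 3 to 4 N. Its foot clears the gate when raised by 0.015 or more; when let go clear of the gate it drops back to 0, which beyond the gate is possible for lever angles above about 0.58.
- collar_grip (a point): Centre of the orange grip part of the collar round the stick: 30 mm (along the unit's x when upright) by 40 mm (along the hinge axis) by 40 mm along the stick. z points up along the stick, y along the hinge axis. It lies 112 mm from lever_pivot along the stick when the collar is down; the collar's dark foot (28 x 44 mm) spans 20 to 36 mm below this point; the lever's cap ends 51 mm above it.
- padlock: Brass padlock lying flat, 44 x 92 x 24 mm; brass body from y = -46 to +14 mm (44 wide, 24 high), steel shackle at the +y end. Origin: centre of its underside, z up. Long axis is its y; grip it across its x. One of four exhibits; absent (None) in some starts.
- lamp: Inspection lamp, yellow middle 30 mm wide (x) from z = 3 to 27 mm, y = -38 to +16 mm, between black ends 36 x 30 mm; 92 mm long. Origin: centre of its underside, z up. Long axis is its y; grip it across its x. One of four exhibits; absent (None) in some starts.
- multitool: Folded steel multitool with a red inlay, 34 x 92 x 22 mm. Origin: centre of its underside, z up. Long axis is its y; grip it across its x. One of four exhibits; absent (None) in some starts.
- handset: Grey mobile handset with green screen and white keys, 46 x 94 x 20 mm. Origin: centre of its underside, z up. Long axis is its y; grip it across its x. One of four exhibits; absent (None) in some starts.
- marker: Orange marker flag on a foot 30 x 44 mm (x, y), 53 mm tall, standing on the mat among the exhibits; not an exhibit, stays there. Origin: centre of its underside.
- scale_bar: Black and white scale bar, 25 x 100 x 12 mm (x, y, z), lying flat on the bench in front of the drive unit, long axis its y. Origin: centre of its underside. Always there; either way round will do.
- lens: Black camera lens standing on the bench, 66 mm across, 85 mm tall; stays there. Origin: centre of its underside.
- dropper: White bottle, 40 mm across, 110 mm tall, behind the drive unit; stays there. Origin: centre of its underside.
- tape_roll: Yellow tape roll lying flat, 90 mm across, 25 mm high; stays there. Origin: centre of its underside.
- brush: Dusting brush lying on the bench, 180 mm long; stays there. Origin: middle of its underside.

How it is judged:
On the way, in this order (a step that is already met when the one before it is completed fails the run):
1. the transport lock is slid to its end stop (value of joint transport_lock above 0.075 m), for 0.2 s.
2. every exhibit lies flat in the stage, one to a bay, and the scale bar along the green strip, let go ((horizontal distance between padlock and bay0 below 0.04 m or horizontal distance between padlock and bay1 below 0.04 m or horizontal distance between padlock and bay2 below 0.04 m or horizontal distance between padlock and bay3 below 0.04 m) and z of padlock in the frame of stage between 0.025 and 0.035 m and angle between each of padlock, lamp, multitool, handset's own z axis and vertical below 0.12 rad and linear speed of each of padlock, lamp, multitool, handset, scale_bar below 0.03 m/s and contact force between each of padlock, lamp, multitool, handset, scale_bar and the fingers below 0.1 N and (horizontal distance between lamp and bay0 below 0.04 m or horizontal distance between lamp and bay1 below 0.04 m or horizontal distance between lamp and bay2 below 0.04 m or horizontal distance between lamp and bay3 below 0.04 m) and z of lamp in the frame of stage between 0.025 and 0.035 m and (horizontal distance between multitool and bay0 below 0.04 m or horizontal distance between multitool and bay1 below 0.04 m or horizontal distance between multitool and bay2 below 0.04 m or horizontal distance between multitool and bay3 below 0.04 m) and z of multitool in the frame of stage between 0.025 and 0.035 m and (horizontal distance between handset and bay0 below 0.04 m or horizontal distance between handset and bay1 below 0.04 m or horizontal distance between handset and bay2 below 0.04 m or horizontal distance between handset and bay3 below 0.04 m) and z of handset in the frame of stage between 0.025 and 0.035 m and x of scale_bar in the frame of scale_rest between -0.012 and 0.012 m and y of scale_bar in the frame of scale_rest between -0.04 and 0.04 m and angle between the y axis of scale_bar and the y axis of stage, either way round below 0.15 rad and z of scale_bar in the frame of stage below 0.034 m and angle between scale_bar's own z axis and vertical below 0.1 rad), for 0.2 s.
3. the collar is held up while the lever passes the gate (value of joint lock_collar above 0.011 m and value of joint drive_lever between 0.25 and 0.5 rad).
4. the lever is at the scan end with the collar home (value of joint drive_lever above 0.66 rad and value of joint lock_collar below 0.004 m), for 0.2 s.
At the end, for the whole second after the job is handed in: Lock within 5 mm of its end stop; exhibits at rest on the white floor, right way up, flat (0.12 rad), within 40 mm of a bay centre; scale bar flat on the green strip (12 mm across, 40 mm along, 0.15 rad); lever within 0.06 rad of the scan stop, collar down (4 mm); all let go (all of step 2 and all of step 4 and value of joint transport_lock above 0.075 m); the robot touches nothing.
It fails at once if the lever is forced through the gate with the collar down (value of joint drive_lever between 0.28 and 0.46 rad and value of joint lock_collar below 0.006 m).
It fails at once if a bystander is moved more than 40 mm or tipped over (distance of any of marker, lens, dropper, tape_roll, brush from where it was at the start of the episode above 0.04 m or angle between any of marker, lens, dropper, tape_roll, brush's own z axis and vertical above 0.5 rad).
Of padlock, lamp, multitool, handset only 3 to 4 are there at a start; the rules pass over those that are not, and their reading is None.
At some moment in a run one of padlock, lamp, multitool, handset may be knocked a few centimetres aside while the robot is not near it.
Once in a run the grip may slacken for a moment while it holds something.
It also fails if it takes over 200 s, if anything falls off the work surface, if the arm or the gripper's body presses on something with over 40 N, if the wrist force passes 120 N, or if a joint passes its speed limit or range.

## Working session

There is one attempt and no reset: what is moved stays moved. The work goes in short steps, Python scripts to look and compute and a shell command to move; the robot and the scene stay as the last step left them, time stands still between calls to the robot, and variables do not carry over. Pictures are saved under pics/ and viewed, at most 17 in all, crops included, and the job is handed in when it is done.

```bash
ls; mkdir -p pics
cat > h.py <<'E'
import numpy as np, cv2, sys
from cell import telemetry, vision, ticket
def cam(n):
    c=vision.get_calibration(n); im,d=vision.read_camera(n)
    R=cv2.Rodrigues(np.array(c["rvec"],float))[0]; t=np.array(c["tvec"],float).ravel(); K=np.array(c["camera_matrix"],float)
    v,u=np.mgrid[:400,:640]
    P=np.stack([(u-K[0,2])/K[0,0]*d,(v-K[1,2])/K[1,1]*d,d],-1)
    W=(P-t)@R
    W[d==0]=np.nan
    return im,d,W
def save(n,im,s=1):
    cv2.imwrite(f"pics/{n}.png",cv2.resize(im[:,:,::-1],None,fx=s,fy=s))
E
python3 - <<'E'
from h import *
s=telemetry.observe(); print({k:np.round(v,3).tolist() for k,v in s.items()})
for n in("top","scene"):
    im,d,W=cam(n); save(n+"0",im,1.25); np.savez(n+"0.npz",im=im,W=W)
    print(n,np.round(W[200,320],3), np.round(W[50,50],3),np.round(W[350,600],3))
E
```

```text
pics
{'time': 0.0, 'qpos': [1.035, 0.343, 1.525, -0.0, 1.275, -0.146], 'qvel': [-0.001, -0.0, -0.0, 0.001, 0.002, 0.0], 'joint_efforts': [0.001, -43.124, -24.422, 0.072, 0.056, -0.0], 'tool_pos': [0.199, 0.486, 0.404], 'tool_rot': [-3.14, -0.0, 2.752], 'contact_force': [0.476, 0.022, 0.413], 'torque': [0.02, -0.025, 0.008], 'grip_force': 0.0, 'opening': 0.092}
top [ 0.555 -0.011  0.135] [ 1.426  1.494 -0.748] [ 0.208 -0.842  0.001]
scene [ 0.467 -0.087 -0.001] [-0.459 -2.35  -0.487] [0.631 0.594 0.02 ]
```

View pics/top0.png

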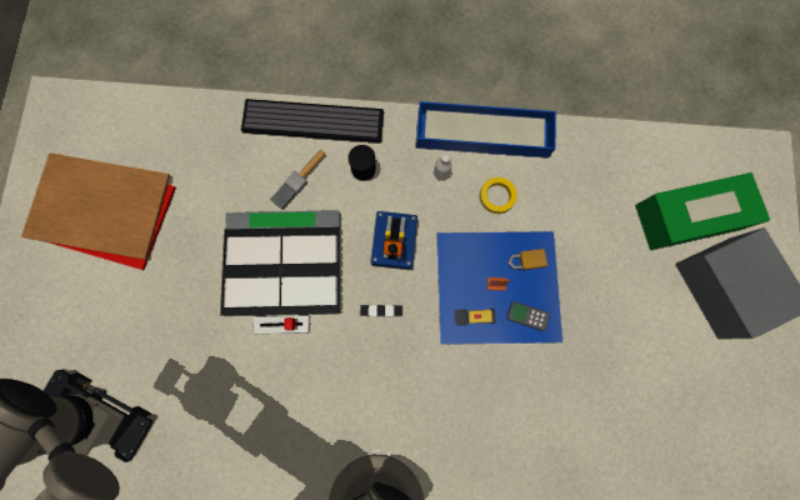

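View pics/scene0.png

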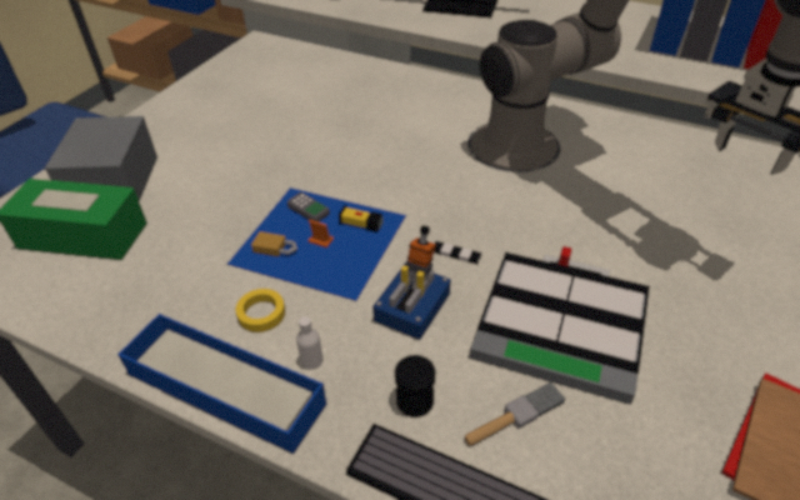

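The top view (800 px wide) shows the stage at (280,265), its red lock at (290,324), the drive unit at (395,240) and the scale bar at (381,310). On the mat are the padlock (530,260), lamp (475,317), handset (528,315) and marker (497,284). There's no multitool. Next I'll measure all of these.

```bash
cat >> h.py <<'E'
def go(x,y,z,yaw,s=None):
    """rows values for a tool-down pose (grasp point at x,y,z; tool yaw mod pi)"""
    s=s or telemetry.observe(); R=cv2.Rodrigues(np.zeros(3))[0]
    from scipy.spatial.transform import Rotation as Ro
    R=Ro.from_euler('xyz',s["tool_rot"]).as_matrix(); p=np.array(s["tool_pos"])
    d=R.T@(np.array([x,y,z+.159])-p)*1000
    cy=np.arctan2(R[1,0],R[0,0]); r=(cy-yaw+np.pi/2)%np.pi-np.pi/2
    print("go",np.round(d,1),"roll",round(r,3),"q6",round(s["qpos"][5],2),"alt roll",round(r-np.sign(r)*np.pi,3))
def rect(m,W,off=(0,0)):
    n,l,st,c=cv2.connectedComponentsWithStats(m.astype(np.uint8))
    i=1+np.argmax(st[1:,4]); k=l==i; p=W[k]; p=p[~np.isnan(p[:,0])]
    z=np.median(p[:,2]); q=p
    (cx,cy),(w,h),a=cv2.minAreaRect(q[:,:2].astype(np.float32)*1000)
    if w<h: w,h,a=h,w,a+90
    return np.round([cx,cy,z*1000,w,h,(a+90)%180-90],1),st[i],k
E
python3 - <<'E'
from h import *
f=np.load("top0.npz"); im=f["im"]; W=f["W"]; hsv=cv2.cvtColor(im,cv2.COLOR_RGB2HSV); H,S,V=[hsv[...,i].astype(int) for i in range(3)]
def box(x0,x1,y0,y1):
    m=np.zeros(H.shape,bool); m[int(y0/1.25):int(y1/1.25),int(x0/1.25):int(x1/1.25)]=1; return m
blue=(H>100)&(H<130)&(S>120)
mat=box(438,564,230,345)
print("green",rect((H>40)&(H<85)&(S>100)&box(220,345,205,235),W)[0])
print("stage",rect(box(222,342,208,317)&(W[...,2]>.02),W)[0])
print("lock",rect(((H<8)|(H>172))&(S>130)&box(250,315,310,335),W)[0])
print("drive",rect(blue&box(365,420,205,275),W)[0])
print("bar",rect(box(355,408,300,322)&((V<60)|(V>215)),W)[0], rect(box(355,408,300,322)&(W[...,2]>.007),W)[0])
nb=~blue&mat
for n,b in dict(padlock=(506,552,245,275),lamp=(452,498,305,330),handset=(506,552,298,333),marker=(485,512,274,294)).items():
    print(n,rect(nb&box(*b),W)[0])
print("collar",rect((H<18)&(S>150)&box(380,410,225,265),W)[0])
print("mat",rect((blue|nb)&box(430,570,225,350)&(S>100),W)[0])
E
```

```text
green [628.2 281.5  29.6 159.9  36.9 -85.6]
stage [524.9 271.8  31.  276.7 250.5 -84.2]
lock [381.1 231.1  52.4  25.5  19.5   4.8]
drive [598.4   4.2  44.3 131.1  96.6  -2. ]
bar [431.2  23.1  12.4  20.8  15.    4.6] [429.7  24.5  11.9  95.5  24.  -85.5]
padlock [ 580.  -322.7   25.1  100.6   48.8  -78.1]
lamp [ 432.4 -200.1   29.4   98.3   39.   -84.2]
handset [ 442.8 -327.3   22.4   98.8   45.7   76.4]
marker [ 517.  -254.2    9.9   56.6   34.8  -87. ]
collar [561.4   5.2 134.4  40.9  39.5   4.9]
mat [ 510.3 -255.3    2.8  288.   269.3  -84.7]
```

Run:
```python
from h import *
go(.381,.231,.15,.082)
```

```text
go [-264.7 -166.3   95.3] roll -0.472 q6 -0.15 alt roll 2.67
```

```bash
python3 -m crank '[[0,-265,-166,95,-0.472],[0,-265,-166,95,-0.472],[0,-265,-166,95,-0.472],[0,-265,-166,95,-0.472],[0,-265,-166,95,-0.472],[0,-265,-166,95,-0.472],[0,-265,-166,95,-0.472],[0,-265,-166,95,-0.472],[0,-265,-166,95,-0.472],[0,-265,-166,95,-0.472],[0,-265,-166,95,-0.472],[0,-265,-166,95,-0.472]]' 15
python3 - <<'E'
from h import *
go(.381,.231,.04,.082)
im,d,W=cam("wrist"); save("w1",im); hsv=cv2.cvtColor(im,cv2.COLOR_RGB2HSV); H,S,V=[hsv[...,i].astype(int) for i in range(3)]
print(rect(((H<8)|(H>172))&(S>130)&(W[...,2]>.048),W)[0])
E
```

```text
time: 1.1
tool_pos: [0.381, 0.2322, 0.31]
tool_rot: [3.141, 0.0, -3.059]
contact_force: [-0.1, 0.2, -0.7]
opening: 0.0461
grip_force: 0.0
go [  0.2  -1.3 111. ] roll 0.001 q6 -1.28 alt roll -3.141
[379.9 233.1  54.1  27.9  19.4   5.3]
```

View pics/w1.png

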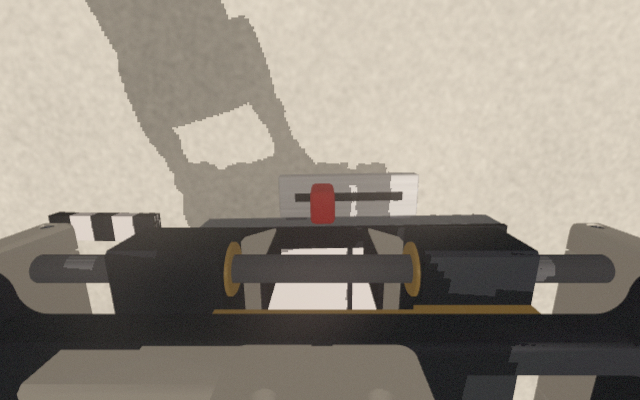

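The wrist view shows the red grip at (322,203) on its track, centred between the fingers. The wrist measurement agrees with the top view, so I'll grip the lock and slide it.

```bash
python3 -m crank '[[0,0,-1,37,0],[0,0,-1,74,0],[0,0,-1,100,0],[0,0,-1,112,0],[0,0,-1,112,0],[-1,0,-1,112,0],[-1,0,-1,112,0],[-1,0,-1,112,0],[-1,0,-1,112,0],[-1,0,-1,112,0]]' 15
python3 - <<'E'
from h import *
from scipy.spatial.transform import Rotation as Ro
print(np.round(Ro.from_euler('xyz',telemetry.observe()["tool_rot"]).as_matrix(),3))
E
```

```text
time: 1.98
tool_pos: [0.3819, 0.2307, 0.1988]
tool_rot: [3.141, 0.003, -3.059]
contact_force: [-1.1, 2.0, 6.3]
opening: 0.02
grip_force: 15.0
[[-0.997 -0.082  0.002]
 [-0.082  0.997  0.001]
 [-0.003  0.001 -1.   ]]
```

```bash
python3 -m crank '[[-1,0,10,0,0],[-1,0,20,0,0],[-1,0,30,0,0],[-1,0,40,0,0],[-1,0,50,0,0],[-1,0,58,0,0],[-1,0,62,0,0],[-1,0,64,0,0]]'; python3 -m crank '[[-1,0,2,0,0],[-1,0,4,0,0],[-1,0,5,0,0]]'
```

```text
time: 2.65
tool_pos: [0.376, 0.2947, 0.1987]
tool_rot: [3.142, 0.0, -3.058]
contact_force: [-4.0, -2.8, 9.7]
opening: 0.0198
grip_force: 15.0
time: 2.9
tool_pos: [0.3758, 0.2979, 0.1987]
tool_rot: [-3.138, -0.001, -3.057]
contact_force: [2.2, -18.5, 14.2]
opening: 0.0202
grip_force: 15.0
```

```bash
python3 -m crank '[[-1,0,1,0,0],[-1,0,2,0,0],[-1,0,2,0,0]]';python3 -m crank '[[-1,0,-4,0,0],[0,0,-4,0,0],[0,0,-4,0,0],[0,0,-4,0,0],[0,0,-4,-40,0],[0,0,-4,-80,0],[0,0,-4,-100,0],[0,0,-4,-100,0]]'
python3 - <<'E'
from h import *
im,d,W=cam("wrist"); save("w2",im[130:330,200:520],2); hsv=cv2.cvtColor(im,cv2.COLOR_RGB2HSV); H,S,V=[hsv[...,i].astype(int) for i in range(3)]
print(rect(((H<8)|(H>172))&(S>130)&(W[...,2]>.048),W)[0])
E
```

```text
time: 3.15
tool_pos: [0.3758, 0.2985, 0.1987]
tool_rot: [-3.135, -0.002, -3.057]
contact_force: [2.3, -24.1, 15.9]
opening: 0.0201
grip_force: 15.0
time: 3.82
tool_pos: [0.3771, 0.2981, 0.3021]
tool_rot: [3.138, 0.008, -3.059]
contact_force: [1.3, -0.1, 0.1]
opening: 0.0457
grip_force: 0.0
[373.1 295.9  54.1  27.2  19.1   7. ]
```

View pics/w2.png

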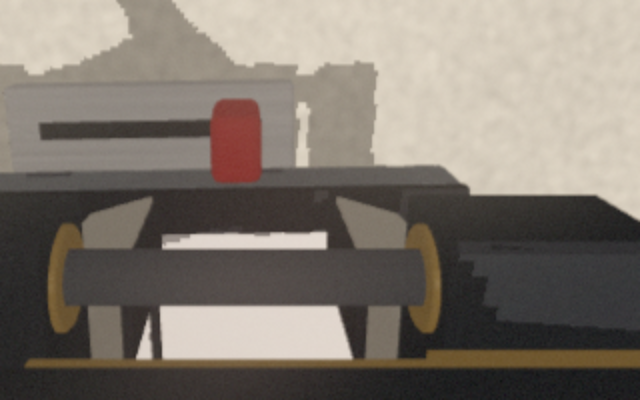

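The red grip (236,140 in the crop) now hides the +y end of the slot. I'll check its position against the track and slot numerically.

Run:
```python
from h import *
im,d,W=cam("wrist"); 
psi=.082; ex=np.array([np.cos(psi),np.sin(psi)]); ey=np.array([-ex[1],ex[0]]); o=np.array([.3755,.2965])
xl=(W[...,:2]-o)@ex; yl=(W[...,:2]-o)@ey; z=W[...,2]
hsv=cv2.cvtColor(im,cv2.COLOR_RGB2HSV); H,S,V=[hsv[...,i].astype(int) for i in range(3)]
red=((H<8)|(H>172))&(S>130)&(z>.05)
tr=(z>.010)&(z<.018)&(abs(xl)<.024)
dark=tr&(V<80)
for n,m in dict(red=red,track=tr,slot=dark).items(): print(n,np.round(np.nanpercentile(yl[m],[0.5,50,99.5]),4),np.round(np.nanpercentile(xl[m],[1,99]),4),m.sum())
go(.58,-.323,.15,0); go(.4297,.0245,.12,.082)
```

```text
red [-0.0098 -0.0006  0.0087] [-0.0156  0.0112] 821
track [-0.2895 -0.0529  0.0873] [-0.0211  0.0237] 6583
slot [-0.2832 -0.0678  0.0138] [-0.0042  0.0237] 968
go [-152.1 -635.1  -11.1] roll 0.083 q6 -1.14 alt roll -3.059
go [ -31.  -276.4   19. ] roll 0.001 q6 -1.14 alt roll -3.141
```

Run:
```python
from h import *
im,d,W=cam("wrist"); 
psi=.082; ex=np.array([np.cos(psi),np.sin(psi)]); ey=np.array([-ex[1],ex[0]]); o=np.array([.3755,.2965])
xl=(W[...,:2]-o)@ex; yl=(W[...,:2]-o)@ey; z=W[...,2]
V=im.max(2)
tr=(z>.010)&(z<.018)&(abs(xl)<.018)&(yl>-.15)&(yl<.06)
dark=tr&(V<90)&(abs(xl)<.008)
for n,m in dict(track=tr,slot=dark).items(): print(n,np.round(np.nanpercentile(yl[m],[0.5,50,99.5]),4),np.round(np.nanpercentile(xl[m],[1,99]),4),m.sum())
```

```text
track [-0.1031 -0.0492  0.025 ] [-0.0175  0.0176] 4722
slot [-0.0884 -0.0516 -0.0133] [-0.0043  0.0035] 688
```

The grip is 39 mm past the middle of the 128 mm track, so it is at the end stop. Next, the exhibits.

Run:
```python
from h import *
from scipy.spatial.transform import Rotation as Ro
s=telemetry.observe();c=vision.get_calibration("wrist");R=cv2.Rodrigues(np.array(c["rvec"]))[0];p=-R.T@np.array(c["tvec"]).ravel()
T=Ro.from_euler('xyz',s["tool_rot"]).as_matrix()
print("cam in tool",T.T@(p-np.array(s["tool_pos"])),"axis",T.T@R[2], "xaxis",T.T@R[0])
go(.52,-.25,.24,1.65)
```

```text
cam in tool [0.06671947 0.00059139 0.01999944] axis [-2.49360866e-01 -4.30872374e-04  9.68410539e-01] xaxis [-1.12991941e-03  9.99999350e-01  1.53978511e-04]
go [ -98.6 -557.2 -101.7] roll -1.568 q6 -1.14 alt roll 1.574
```

```bash
python3 -m crank '[[1,0,0,-42,0.12],[1,0,0,-84,0.25],[1,-10,-60,-102,0.4],[1,-99,-557,-102,1.574],[1,-99,-557,-102,1.574],[1,-99,-557,-102,1.574],[1,-99,-557,-102,1.574],[1,-99,-557,-102,1.574],[1,-99,-557,-102,1.574],[1,-99,-557,-102,1.574],[1,-99,-557,-102,1.574],[1,-99,-557,-102,1.574]]'
python3 - <<'E'
from h import *
go(.52,-.25,.24,1.65)
E
```

```text
time: 4.97
tool_pos: [0.4819, -0.106, 0.396]
tool_rot: [-3.139, -0.002, 1.722]
contact_force: [1.8, 0.2, 0.1]
opening: 0.0917
grip_force: 0.0
go [-148.1   15.9   -3.3] roll 0.072 q6 -0.52 alt roll -3.069
```

```bash
python3 -m crank '[[1,-148,16,-3,0.072],[1,-148,16,-3,0.072],[1,-148,16,-3,0.072],[1,-148,16,-3,0.072],[1,-148,16,-3,0.072],[1,-148,16,-3,0.072],[1,-148,16,-3,0.072]]'
cat >> h.py <<'E'
def exh(n,show=None):
    im,d,W=cam(n); hsv=cv2.cvtColor(im,cv2.COLOR_RGB2HSV); H,S,V=[hsv[...,i].astype(int) for i in range(3)]
    m=(W[...,2]>.011)&(W[...,2]<.07)&(W[...,0]>.36)&(W[...,0]<.66)&(W[...,1]<-.12)&(W[...,1]>-.4)
    k,l,st,c=cv2.connectedComponentsWithStats(m.astype(np.uint8))
    for i in range(1,k):
        if st[i,4]<150: continue
        r=rect(l==i,W)[0]; print(r,"px",np.round(c[i]),st[i,4],"top",np.round(np.nanpercentile(W[l==i][:,2],95),3),"col",np.median(im[l==i],0), "yaw",round(np.deg2rad(r[5]%180),3))
    if show: save(show,im)
E
python3 - <<'E'
from h import *
exh("wrist","w3")
E
```

```text
time: 5.55
tool_pos: [0.5208, -0.2469, 0.3992]
tool_rot: [-3.139, -0.003, 1.657]
contact_force: [0.4, 0.2, -0.2]
opening: 0.092
grip_force: 0.0
[ 431.8 -196.1   30.3   92.3   36.4  -82.8] px [249. 130.] 2551 top 0.033 col [138.  94.  68.] yaw 1.696
[ 515.  -247.3   48.9   40.2   10.6  -87.6] px [318. 185.] 333 top 0.056 col [129.  76.  63.] yaw 1.613
[ 445.6 -313.5   22.8   73.7   46.2   76.1] px [259. 226.] 1941 top 0.024 col [ 89. 127.  98.] yaw 1.328
[ 574.2 -303.    26.    63.6   44.1  -78.4] px [362. 234.] 1256 top 0.028 col [128. 103.  68.] yaw 1.773
```

View pics/w3.png

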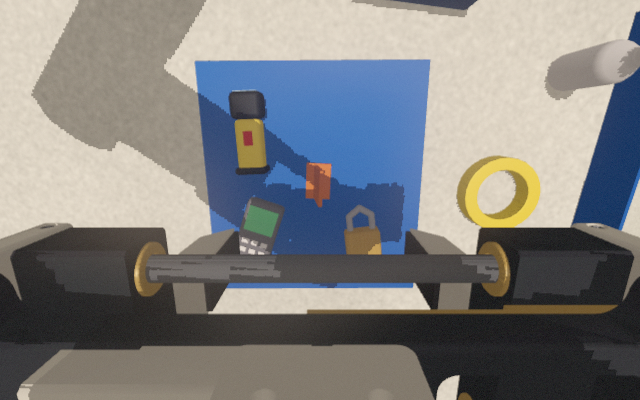

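The view shows the lamp (249,130), handset (259,226), marker (318,185) and padlock (362,234), all undisturbed. I'll take the lamp first.

Run:
```python
from h import *
go(.4315,-.199,.031,1.696)
```

```text
go [ 54.6 -84.5 210. ] roll -0.038 q6 -0.66 alt roll 3.103
```

```bash
python3 -m crank '[[1,30,-40,20,-0.038],[1,55,-80,50,-0.038],[1,55,-84,90,-0.038],[1,55,-84,130,-0.038],[1,55,-84,165,-0.038],[1,55,-84,165,-0.038]]' 30
python3 - <<'E'
from h import *
exh("wrist")
go(.4315,-.199,.031,1.696)
E
```

```text
time: 6.1
tool_pos: [0.4301, -0.1971, 0.2314]
tool_rot: [-3.134, -0.007, 1.696]
contact_force: [-1.3, 0.5, -0.4]
opening: 0.0921
grip_force: 0.0
[ 429.3 -180.6   30.9   61.1   35.6  -83.8] px [326. 203.] 4867 top 0.034 col [75. 68. 59.] yaw 1.679
[ 377.1 -194.5   63.    21.4   10.1  -34.6] px [226. 239.] 434 top 0.069 col [115.5 107.   98.5] yaw 2.538
[ 477.8 -181.7   63.1   21.7   10.3   48.4] px [418. 239.] 461 top 0.069 col [ 95.  97. 101.] yaw 0.845
[ 436.  -236.    31.5   35.9   12.7    7.6] px [326. 291.] 934 top 0.033 col [39. 37. 39.] yaw 0.133
go [-1.4  0.6 42.5] roll 0.0 q6 -0.72 alt roll -3.141
```

```bash
python3 -m crank '[[1,-1,1,30,0],[1,-1,1,42,0],[1,-1,1,42,0],[-1,-1,1,42,0],[-1,-1,1,42,0],[-1,-1,1,42,0],[-1,-1,1,42,0],[-1,-1,1,42,0],[-1,-1,1,42,0],[-1,-1,1,42,0]]' 30
```

```text
time: 6.98
tool_pos: [0.4337, -0.2009, 0.1941]
tool_rot: [3.141, 0.0, 1.695]
contact_force: [-0.9, 0.0, 0.2]
opening: 0.0495
grip_force: 0.0
```

```bash
python3 -m crank '[[-1,0,0,0,0],[-1,0,0,0,0],[-1,0,0,0,0],[-1,0,0,0,0],[-1,0,0,0,0]]' 30
python3 - <<'E'
from h import *
go(.548,.342,.22,1.653)
E
```

```text
time: 7.4
tool_pos: [0.4336, -0.2008, 0.1938]
tool_rot: [-3.141, -0.0, 1.695]
contact_force: [-1.2, -0.2, 0.1]
opening: 0.0299
grip_force: 30.0
go [ 524.5  180.7 -185.1] roll 0.042 q6 -0.72 alt roll -3.1
```

```bash
python3 -m crank '[[-1,0,0,-40,0],[-1,0,0,-80,0],[-1,0,0,-120,0],[-1,0,0,-160,0],[-1,35,12,-185,0],[-1,70,24,-185,0],[-1,105,36,-185,0],[-1,140,48,-185,0],[-1,175,60,-185,0],[-1,210,72,-185,0],[-1,245,84,-185,0],[-1,280,96,-185,0]]'
python3 - <<'E'
from h import *
go(.548,.342,.22,1.653)
E
```

```text
time: 8.4
tool_pos: [0.4941, 0.0908, 0.3786]
tool_rot: [-3.141, -0.0, 1.695]
contact_force: [0.9, -0.3, -2.2]
opening: 0.0296
grip_force: 30.0
go [242.6  84.5  -0.4] roll 0.042 q6 -0.1 alt roll -3.1
```

```bash
python3 -m crank '[[-1,35,12,0,0.04],[-1,70,24,0,0.04],[-1,105,36,0,0.04],[-1,140,48,0,0.04],[-1,175,60,0,0.04],[-1,210,72,0,0.04],[-1,235,82,0,0.04],[-1,243,84,0,0.042],[-1,243,84,0,0.042],[-1,243,84,0,0.042]]'
cat >> h.py <<'E'
def white(n,show=None):
    im,d,W=cam(n); hsv=cv2.cvtColor(im,cv2.COLOR_RGB2HSV); S=hsv[...,1]; V=hsv[...,2]; z=W[...,2]
    m=(z>.024)&(z<.034)&(V>120)&(S<60)&(W[...,1]>.1)&(W[...,1]<.45)
    m=cv2.erode(m.astype(np.uint8),np.ones((3,3)))
    k,l,st,c=cv2.connectedComponentsWithStats(m)
    for i in range(1,k):
        if st[i,4]>150: print("white",rect(l==i,W)[0],st[i])
    g=(hsv[...,0]>40)&(hsv[...,0]<85)&(S>100)&(z<.04)&(z>.02)&(W[...,1]>.1)
    if g.sum()>100: print("green",rect(g,W)[0])
    if show: save(show,im)
E
python3 - <<'E'
from h import *
s=telemetry.observe()
print(np.round(s["tool_pos"],4))
white("wrist","w4");white("top")
E
```

```text
time: 9.23
tool_pos: [0.5474, 0.34, 0.3781]
tool_rot: [-3.14, 0.001, 1.653]
contact_force: [0.6, 0.1, -1.2]
opening: 0.0296
grip_force: 30.0
[0.5474 0.34   0.3781]
white [618.  381.   30.1  75.6  40.6 -84. ] [ 372  118   40   72 1971]
white [541.6 389.5  30.2  66.4  35.3   4.7] [ 289  123   64   35 1865]
white [445.1 341.7  30.1 111.1  65.2 -84.1] [ 194  125   68  101 5796]
green [624.8 311.7  30.3  42.6  34.9 -85.9]
white [563.9 170.8  29.6  62.5  48.5   5.5] [251 189  17  21 218]
white [446.9 329.   29.5 108.8  59.5 -83.1] [183 224  38  21 382]
green [627.8 281.6  29.8 159.8  36.6 -85.2]
```

View pics/w4.png

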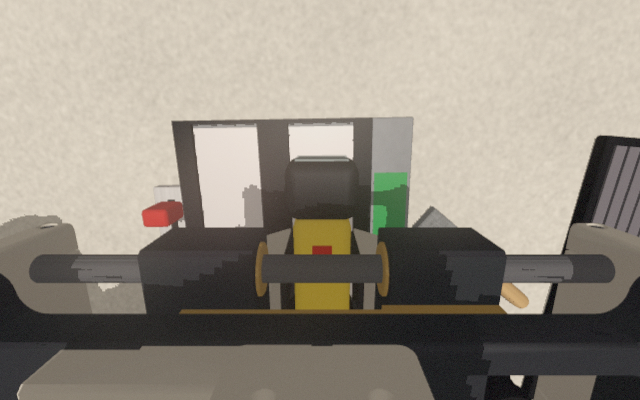

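The lamp is held at (322,250) over the far-left bay with good clearance, so I'll lower it.

```bash
python3 - <<'E'
from h import *
go(.546,.337,.0625,1.653)
E
python3 -m crank '[[-1,-3,-1,40,0],[-1,-3,-1,80,0],[-1,-3,-1,115,0],[-1,-3,-1,140,0],[-1,-3,-1,140,0]]'
python3 - <<'E'
from h import *
go(.546,.337,.0625,1.653)
E
```

```text
go [ -1.8  -1.6 157.3] roll -0.001 q6 0.35 alt roll 3.14
time: 9.75
tool_pos: [0.5453, 0.3348, 0.2333]
tool_rot: [-3.131, 0.004, 1.651]
contact_force: [-1.0, -0.8, -1.2]
opening: 0.0298
grip_force: 30.0
go [ 2.2  0.9 11.8] roll -0.002 q6 0.35 alt roll 3.139
```

```bash
python3 -m crank '[[-1,1,0,6,0],[-1,1,0,11,0],[-1,1,0,13,0],[-1,1,0,13,0],[-1,1,0,13,0]]'; python3 -m crank '[[-1,0,0,1.5,0],[-1,0,0,1.5,0],[-1,0,0,1.5,0]]'
```

```text
time: 10.17
tool_pos: [0.5471, 0.3384, 0.2273]
tool_rot: [3.139, -0.001, 1.653]
contact_force: [0.0, -0.6, -2.0]
opening: 0.0293
grip_force: 30.0
time: 10.42
tool_pos: [0.5468, 0.3384, 0.2247]
tool_rot: [3.141, -0.0, 1.653]
contact_force: [-0.3, 1.0, -1.3]
opening: 0.0298
grip_force: 30.0
```

```bash
python3 -m crank '[[-1,0,0,1.5,0],[-1,0,0,2.5,0],[-1,0,0,2.5,0],[-1,0,0,2.5,0]]'
```

```text
time: 10.75
tool_pos: [0.5467, 0.3383, 0.2217]
tool_rot: [-3.141, 0.0, 1.653]
contact_force: [-0.1, -0.2, -1.4]
opening: 0.0299
grip_force: 30.0
```

Not touching yet, so I'll lower a little more until there's contact.

```bash
python3 -m crank '[[-1,0,0,1.5,0],[-1,0,0,1.5,0],[-1,0,0,1.5,0]]'; python3 -m crank '[[-1,0,0,1,0],[0.2,0,0,1,0],[0.2,0,0,1,0],[0.3,0,0,1,0],[0.3,0,0,1,0],[0.3,0,0,1,0]]'; python3 -m crank '[[0.3,0,0,-30,0],[0.3,0,0,-70,0],[0.3,0,0,-110,0],[0.3,0,0,-150,0],[0.3,0,0,-150,0],[0.3,0,0,-150,0]]'
python3 - <<'E'
from h import *
im,d,W=cam("wrist"); save("w5",im); np.savez("w5.npz",im=im,W=W)
m=(W[...,2]>.045)&(W[...,2]<.068)&(W[...,1]>.2)&(W[...,0]>.48)
m=cv2.erode(m.astype(np.uint8),np.ones((3,3))); r,st,k=rect(m,W); print(r,st,np.nanpercentile(W[k][:,2],[50,95,99]))
go(.52,-.25,.24,1.65)
exh("top")
E
```

```text
time: 11.0
tool_pos: [0.5469, 0.3384, 0.2208]
tool_rot: [3.141, -0.0, 1.653]
contact_force: [-0.2, -0.7, 2.8]
opening: 0.0299
grip_force: 30.0
time: 11.5
tool_pos: [0.5468, 0.3383, 0.2191]
tool_rot: [-3.141, 0.0, 1.653]
contact_force: [0.2, -0.2, 0.1]
opening: 0.0576
grip_force: 0.0
time: 12.0
tool_pos: [0.547, 0.3385, 0.3725]
tool_rot: [3.136, -0.002, 1.653]
contact_force: [-0.3, 0.7, -0.8]
opening: 0.0595
grip_force: 0.0
[546.1 343.7  57.7  89.6  33.  -84.8] [ 302  143   35   90 2580] [0.05766564 0.06051419 0.06116746]
go [-584.1  -74.7  -29.5] roll 0.003 q6 0.35 alt roll -3.139
[ 576.2 -318.3   25.3   90.2   44.5  -76.4] px [424. 207.] 361 top 0.03 col [171. 127.  48.] yaw 1.808
[ 442.8 -324.6   22.2   94.7   45.7   75.7] px [422. 253.] 506 top 0.026 col [ 84.5 100.   90. ] yaw 1.321
```

View pics/w5.png

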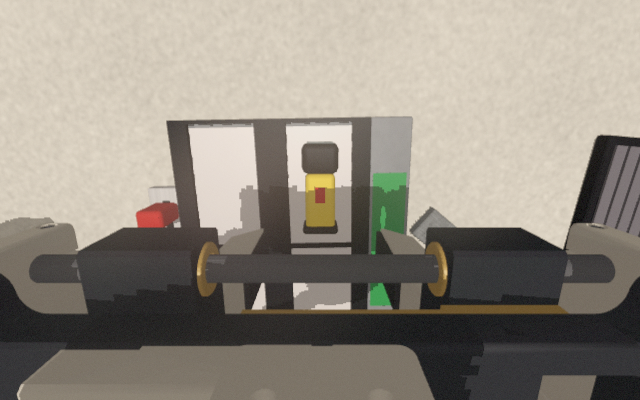

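The lamp (320,190) lies flat in the far-left bay. Next is the padlock.

```bash
python3 -m crank '[[1,-30,-1,-30,0],[1,-70,-3,-30,0],[1,-110,-4,-30,0],[1,-150,-6,-30,0],[1,-190,-8,-30,0],[1,-230,-9,-30,0],[1,-270,-11,-30,0],[1,-310,-12,-30,0],[1,-350,-14,-30,0],[1,-390,-16,-30,0],[1,-430,-17,-30,0],[1,-470,-19,-30,0]]'; python3 -m crank '[[1,-40,-2,0,0],[1,-80,-3,0,0],[1,-120,-5,0,0],[1,-160,-6,0,0],[1,-200,-8,40,0],[1,-215,-9,80,0],[1,-220,-9,80,0],[1,-220,-9,80,0]]'
python3 - <<'E'
from h import *
exh("wrist")
E
```

```text
time: 13.1
tool_pos: [0.5659, -0.1336, 0.3971]
tool_rot: [-3.138, -0.002, 1.653]
contact_force: [0.5, -0.6, -0.4]
opening: 0.0917
grip_force: 0.0
time: 13.77
tool_pos: [0.574, -0.3532, 0.3125]
tool_rot: [-3.133, -0.008, 1.65]
contact_force: [-0.5, 1.0, 0.5]
opening: 0.0919
grip_force: 0.0
[ 517.1 -247.5   55.3   40.6    9.4   88.2] px [261.  68.] 486 top 0.057 col [226. 147.  83.] yaw 1.539
[ 443.9 -323.5   22.8   93.7   45.7   75.9] px [184. 155.] 5561 top 0.024 col [86. 85. 88.] yaw 1.325
[ 577.  -316.5   26.5   91.7   44.1  -78.2] px [332. 169.] 3957 top 0.028 col [152. 134.  97.] yaw 1.777
```

Run:
```python
from h import *
go(.580,-.330,.032,1.777)
```

```text
go [ 20.8   7.5 125.2] roll -0.126 q6 -0.74 alt roll 3.016
```

```bash
python3 -m crank '[[1,21,7,30,-0.12],[1,21,7,65,-0.126],[1,21,7,95,-0.126],[1,21,7,110,-0.126],[1,21,7,110,-0.126],[1,21,7,110,-0.126]]' 40
python3 - <<'E'
from h import *
go(.580,-.330,.032,1.777)
E
```

```text
time: 14.32
tool_pos: [0.5816, -0.3289, 0.2109]
tool_rot: [3.141, 0.001, 1.78]
contact_force: [0.2, 0.7, 0.8]
opening: 0.0915
grip_force: 0.0
go [-0.7 -1.8 19.9] roll 0.003 q6 -0.84 alt roll -3.138
```

```bash
python3 -m crank '[[1,0,-2,12,0],[1,0,-2,19,0],[1,0,-2,20,0],[-1,0,-2,20,0],[-1,0,-2,20,0],[-1,0,-2,20,0],[-1,0,-2,20,0],[-1,0,-2,20,0],[-1,0,-2,20,0],[-1,0,-2,20,0],[-1,0,-2,20,0],[-1,0,-2,20,0]]' 40
python3 - <<'E'
from h import *
go(.457,.184,.235,1.653)
E
```

```text
time: 15.32
tool_pos: [0.5787, -0.3306, 0.1894]
tool_rot: [3.141, 0.0, 1.779]
contact_force: [0.2, -0.2, -0.3]
opening: 0.0434
grip_force: 40.0
go [ 528.6  -12.8 -204.6] roll 0.126 q6 -0.84 alt roll -3.016
```

```bash
python3 -m crank '[[-1,0,0,-30,0],[-1,0,0,-70,0],[-1,0,0,-110,0],[-1,0,0,-150,0],[-1,0,0,-190,0],[-1,35,-1,-205,0],[-1,70,-2,-205,0],[-1,105,-3,-205,0],[-1,140,-4,-205,0],[-1,175,-5,-205,0],[-1,210,-6,-205,0],[-1,245,-6,-205,0]]'; python3 -m crank '[[-1,35,-1,0,0.02],[-1,70,-1,0,0.04],[-1,105,-2,0,0.06],[-1,140,-3,0,0.08],[-1,175,-4,0,0.1],[-1,210,-5,0,0.126],[-1,245,-6,0,0.126],[-1,275,-7,0,0.126],[-1,283,-7,0,0.126],[-1,283,-7,0,0.126],[-1,283,-7,0,0.126]]'
python3 - <<'E'
from h import *
go(.458,.184,.0585,1.653)
E
```

```text
time: 16.32
tool_pos: [0.5212, -0.0906, 0.394]
tool_rot: [-3.141, -0.001, 1.778]
contact_force: [-0.1, 0.7, -2.1]
opening: 0.0437
grip_force: 40.0
time: 17.23
tool_pos: [0.4569, 0.1832, 0.3941]
tool_rot: [-3.141, 0.001, 1.654]
contact_force: [0.1, -0.4, -2.5]
opening: 0.0436
grip_force: 40.0
go [  0.8   1.3 176.6] roll 0.001 q6 0.14 alt roll -3.141
```

```bash
python3 -m crank '[[-1,1,1,35,0],[-1,1,1,70,0],[-1,1,1,105,0],[-1,1,1,135,0],[-1,1,1,155,0],[-1,1,1,165,0],[-1,1,1,170,0],[-1,1,1,170,0],[-1,1,1,170,0]]'
python3 - <<'E'
from h import *
go(.458,.184,.0580,1.653)
E
```

```text
time: 17.98
tool_pos: [0.4586, 0.184, 0.2253]
tool_rot: [3.14, -0.0, 1.652]
contact_force: [0.2, 0.3, -1.7]
opening: 0.0438
grip_force: 40.0
go [-0.  -0.6  8.3] roll -0.001 q6 0.15 alt roll 3.141
```

```bash
python3 -m crank '[[-1,0,0,4,0],[-1,0,0,7,0],[-1,0,0,7,0],[-1,0,0,7,0]]'; python3 -m crank '[[-1,0,0,1,0],[-1,0,0,1.5,0],[-1,0,0,1.5,0]]'
```

```text
time: 18.32
tool_pos: [0.4578, 0.1845, 0.2177]
tool_rot: [3.141, -0.0, 1.653]
contact_force: [0.1, 0.5, -3.3]
opening: 0.0435
grip_force: 40.0
time: 18.57
tool_pos: [0.4579, 0.1845, 0.2163]
tool_rot: [3.141, -0.0, 1.653]
contact_force: [-1.6, 0.1, 1.5]
opening: 0.0432
grip_force: 40.0
```

```bash
python3 -m crank '[[0.35,0,0,0,0],[0.35,0,0,0,0],[0.35,0,0,0,0],[0.35,0,0,0,0],[0.35,0,0,-30,0],[0.35,0,0,-70,0],[0.35,0,0,-110,0],[0.35,0,0,-150,0],[0.35,0,0,-175,0],[0.35,0,0,-175,0]]'
python3 - <<'E'
from h import *
im,d,W=cam("wrist"); save("w6",im)
m=(W[...,2]>.04)&(W[...,2]<.068)&(W[...,1]>.1)&(W[...,0]>.4)&(W[...,0]<.52)
m=cv2.erode(m.astype(np.uint8),np.ones((3,3))); r,st,k=rect(m,W); print(r,st,np.nanpercentile(W[k][:,2],[50,95,99]))
exh("top")
go(.435,-.38,.155,1.4)
E
```

```text
time: 19.4
tool_pos: [0.4586, 0.1847, 0.3967]
tool_rot: [3.13, -0.002, 1.653]
contact_force: [0.6, 0.1, 0.5]
opening: 0.0618
grip_force: 0.0
[456.4 198.8  53.6  87.8  41.  -84.9] [ 298  133   39   82 2264] [0.05362739 0.05497932 0.05548213]
[ 442.7 -324.5   22.2   94.4   45.5   76.1] px [422. 253.] 509 top 0.026 col [79. 93. 85.] yaw 1.328
go [-560.7  -69.    77.2] roll 0.253 q6 0.15 alt roll -2.889
```

View pics/w6.png

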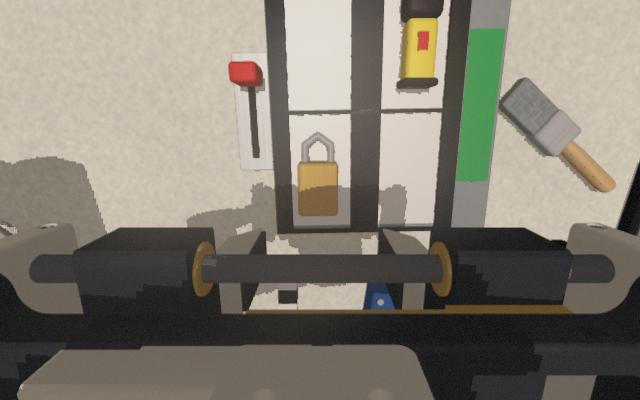

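The padlock (318,178) lies flat in the near-right bay, and the lamp and lock are unchanged. Now the handset.

```bash
python3 -m crank '[[1,-40,-5,0,0.02],[1,-80,-10,0,0.04],[1,-120,-15,0,0.06],[1,-160,-20,0,0.08],[1,-200,-25,0,0.1],[1,-240,-30,0,0.13],[1,-280,-35,0,0.16],[1,-320,-40,0,0.2],[1,-360,-45,0,0.22],[1,-400,-50,0,0.253],[1,-440,-55,0,0.253],[1,-480,-59,0,0.253]]'; python3 -m crank '[[1,-40,-5,20,0.07],[1,-65,-8,50,0.07],[1,-75,-9,70,0.07],[1,-75,-9,75,0.07],[1,-75,-9,75,0.07]]' 40
python3 - <<'E'
from h import *
exh("wrist")
go(.444,-.3235,.0315,1.325)
E
```

```text
time: 20.5
tool_pos: [0.4375, -0.3007, 0.3887]
tool_rot: [-3.138, -0.002, 1.399]
contact_force: [2.1, 0.4, 0.1]
opening: 0.0918
grip_force: 0.0
time: 20.92
tool_pos: [0.416, -0.3708, 0.3126]
tool_rot: [-3.136, -0.005, 1.328]
contact_force: [0.5, 0.2, -0.0]
opening: 0.0919
grip_force: 0.0
[ 515.2 -247.4   37.6   40.7   11.8  -86.3] px [412.  25.] 1711 top 0.056 col [142.  80.  61.] yaw 1.635
[ 443.3 -324.1   23.    93.5   46.1   76. ] px [341. 140.] 5532 top 0.024 col [142. 142. 142.] yaw 1.326
go [ 51.8  15.6 124.2] roll 0.005 q6 -0.62 alt roll -3.137
```

```bash
python3 -m crank '[[1,30,10,20,0],[1,52,15,50,0],[1,52,15,80,0],[1,52,15,105,0],[1,52,15,110,0],[1,52,15,110,0],[1,52,15,110,0]]' 40
python3 - <<'E'
from h import *
go(.4435,-.324,.0315,1.326)
E
```

```text
time: 21.55
tool_pos: [0.4445, -0.3241, 0.2076]
tool_rot: [3.139, 0.001, 1.331]
contact_force: [-0.0, 0.6, 0.8]
opening: 0.0917
grip_force: 0.0
go [-0.1 -1.1 17.1] roll 0.005 q6 -0.53 alt roll -3.137
```

```bash
python3 -m crank '[[1,0,-1,10,0],[1,0,-1,16,0],[1,0,-1,16,0],[-1,0,-1,16,0],[-1,0,-1,16,0],[-1,0,-1,16,0],[-1,0,-1,16,0],[-1,0,-1,16,0],[-1,0,-1,16,0],[-1,0,-1,16,0],[-1,0,-1,16,0],[-1,0,-1,16,0]]' 40
python3 - <<'E'
from h import *
go(.557,.206,.235,1.653)
E
```

```text
time: 22.55
tool_pos: [0.4428, -0.324, 0.1899]
tool_rot: [3.141, -0.0, 1.33]
contact_force: [-0.2, -0.5, 0.8]
opening: 0.0456
grip_force: 40.0
go [ 542.   -15.5 -204.1] roll -0.323 q6 -0.53 alt roll 2.818
```

```bash
python3 -m crank '[[-1,0,0,-30,0],[-1,0,0,-70,0],[-1,0,0,-110,0],[-1,0,0,-150,0],[-1,0,0,-190,0],[-1,35,-1,-204,0],[-1,70,-2,-204,0],[-1,105,-3,-204,0],[-1,140,-4,-204,0],[-1,175,-5,-204,0],[-1,210,-6,-204,0],[-1,245,-7,-204,0]]'; python3 -m crank '[[-1,35,-1,0,-0.04],[-1,70,-2,0,-0.09],[-1,105,-3,0,-0.14],[-1,140,-4,0,-0.2],[-1,175,-5,0,-0.26],[-1,210,-6,0,-0.323],[-1,245,-7,0,-0.323],[-1,275,-8,0,-0.323],[-1,297,-9,0,-0.323],[-1,297,-9,0,-0.323],[-1,297,-9,0,-0.323]]'
python3 - <<'E'
from h import *
go(.557,.206,.058,1.653)
E
```

```text
time: 23.55
tool_pos: [0.4942, -0.0827, 0.3938]
tool_rot: [-3.141, -0.0, 1.33]
contact_force: [1.3, 0.7, -1.4]
opening: 0.0456
grip_force: 40.0
time: 24.47
tool_pos: [0.5563, 0.2072, 0.3932]
tool_rot: [-3.14, 0.0, 1.655]
contact_force: [0.2, -0.4, -1.5]
opening: 0.0455
grip_force: 40.0
go [ -1.2   0.8 176.2] roll 0.002 q6 0.14 alt roll -3.139
```

```bash
python3 -m crank '[[-1,-1,1,35,0],[-1,-1,1,70,0],[-1,-1,1,105,0],[-1,-1,1,135,0],[-1,-1,1,155,0],[-1,-1,1,165,0],[-1,-1,1,170,0],[-1,-1,1,170,0],[-1,-1,1,170,0]]'; python3 -m crank '[[-1,0,0,3,0],[-1,0,0,5,0],[-1,0,0,5,0],[-1,0,0,5,0]]'
```

```text
time: 25.22
tool_pos: [0.5582, 0.2049, 0.2252]
tool_rot: [3.14, -0.0, 1.652]
contact_force: [0.9, 0.9, -0.6]
opening: 0.0457
grip_force: 40.0
time: 25.55
tool_pos: [0.5577, 0.2053, 0.2193]
tool_rot: [3.141, -0.0, 1.653]
contact_force: [-1.1, 0.2, -0.7]
opening: 0.0454
grip_force: 40.0
```

```bash
python3 -m crank '[[-1,0,0,1,0],[-1,0,0,1.5,0],[-1,0,0,1.5,0]]'; python3 -m crank '[[-1,0,0,1,0],[-1,0,0,1,0],[-1,0,0,1,0]]'
```

```text
time: 25.8
tool_pos: [0.5576, 0.2053, 0.2173]
tool_rot: [-3.142, -0.0, 1.653]
contact_force: [0.0, 0.7, -1.4]
opening: 0.0455
grip_force: 40.0
time: 26.05
tool_pos: [0.5576, 0.2053, 0.2169]
tool_rot: [3.141, -0.0, 1.653]
contact_force: [-1.4, -0.2, 3.5]
opening: 0.0456
grip_force: 40.0
```

```bash
python3 -m crank '[[0.35,0,0,0,0],[0.35,0,0,0,0],[0.35,0,0,0,0],[0.35,0,0,0,0],[0.35,0,0,-30,0],[0.35,0,0,-70,0],[0.35,0,0,-110,0],[0.35,0,0,-150,0],[0.35,0,0,-150,0],[0.35,0,0,-150,0]]'
python3 - <<'E'
from h import *
im,d,W=cam("wrist"); save("w7",im)
m=(W[...,2]>.042)&(W[...,2]<.06)&(W[...,1]>.1)&(W[...,1]<.28)&(W[...,0]>.515)&(W[...,0]<.61)
m=cv2.erode(m.astype(np.uint8),np.ones((3,3))); r,st,k=rect(m,W); print(r,st,np.nanpercentile(W[k][:,2],[5,50,95,99]))
go(.43,-.02,.20,1.653)
E
```

```text
time: 26.88
tool_pos: [0.5579, 0.2054, 0.3691]
tool_rot: [3.136, -0.001, 1.653]
contact_force: [-0.5, 0.7, 0.1]
opening: 0.0622
grip_force: 0.0
[557.4 206.6  50.   90.2  43.5 -85.6] [ 298  146   44   88 3636] [0.04836436 0.05003352 0.05145673 0.05194968]
go [-214.  -145.5    7.6] roll -0.0 q6 0.14 alt roll 3.141
```

View pics/w7.png

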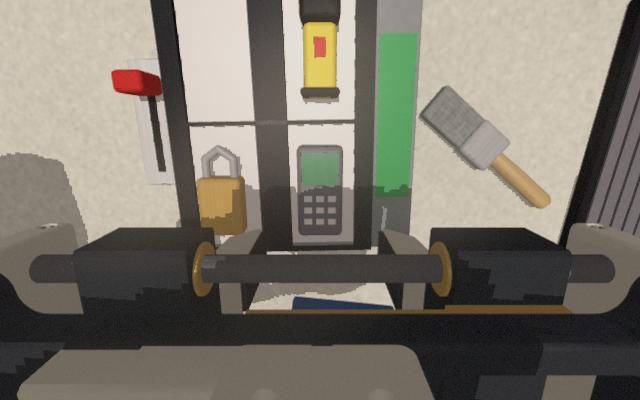

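All three exhibits lie flat in separate bays: the lamp (320,60), handset (320,190) and padlock (220,195). Now the scale bar.

```bash
python3 -m crank '[[0.3,-30,-25,-20,0],[0.3,-65,-45,-20,0],[0.3,-95,-67,-20,0],[0.3,-130,-90,-10,0],[0.3,-165,-115,0,0],[0.3,-200,-138,8,0],[0.3,-214,-145,40,0],[0.3,-214,-145,70,0],[0.3,-214,-145,70,0],[0.3,-214,-145,70,0]]' 40
python3 - <<'E'
from h import *
im,d,W=cam("wrist")
m=(W[...,2]>.007)&(W[...,2]<.02)&(abs(W[...,0]-.43)<.06)&(W[...,1]>-.07)&(W[...,1]<.1)
print(rect(m,W)[:2])
E
```

```text
time: 27.77
tool_pos: [0.4301, -0.0199, 0.2948]
tool_rot: [-3.136, -0.002, 1.652]
contact_force: [0.4, 0.1, 0.2]
opening: 0.0596
grip_force: 0.0
(array([429.1,  25.2,  12.2,  99.8,  25.3, -86.1]), array([ 312,   89,   32,  119, 3489], dtype=int32))
```

Run:
```python
from h import *
go(.4293,.025,.025,1.640)
```

```text
go [ 44.6   2.3 112.2] roll 0.013 q6 -0.31 alt roll -3.129
```

```bash
python3 -m crank '[[0.3,30,2,20,0.013],[0.3,45,2,50,0.013],[0.3,45,2,80,0.013],[0.3,45,2,95,0.013],[0.3,45,2,100,0.013],[0.3,45,2,100,0.013],[0.3,45,2,100,0.013],[0.3,45,2,100,0.013]]' 40
python3 - <<'E'
from h import *
go(.4293,.025,.025,1.640)
E
```

```text
time: 28.48
tool_pos: [0.4298, 0.0252, 0.1978]
tool_rot: [3.139, 0.001, 1.64]
contact_force: [0.2, -0.7, 0.1]
opening: 0.0599
grip_force: 0.0
go [-0.1 -0.5 13.8] roll 0.0 q6 -0.19 alt roll -3.141
```

```bash
python3 -m crank '[[0.3,0,0,8,0],[0.3,0,0,13,0],[0.3,0,0,13,0],[0.3,0,0,13,0],[-1,0,0,13,0],[-1,0,0,13,0],[-1,0,0,13,0],[-1,0,0,13,0],[-1,0,0,13,0],[-1,0,0,13,0],[-1,0,0,13,0]]' 40
python3 - <<'E'
from h import *
go(.54,.20,.20,1.653); go(.626,.20,.20,1.653)
E
```

```text
time: 29.4
tool_pos: [0.429, 0.0251, 0.1834]
tool_rot: [3.141, -0.0, 1.64]
contact_force: [-0.4, 0.1, 0.5]
opening: 0.0243
grip_force: 40.0
go [ 166.8  122.8 -175.6] roll -0.013 q6 -0.19 alt roll 3.128
go [ 160.9  208.6 -175.5] roll -0.013 q6 -0.19 alt roll 3.128
```

```bash
python3 -m crank '[[-1,0,0,-30,0],[-1,0,0,-70,0],[-1,0,0,-110,0],[-1,0,0,-150,0],[-1,0,0,-176,0],[-1,30,20,-176,0],[-1,60,45,-176,0],[-1,90,80,-176,0],[-1,120,120,-176,-0.013],[-1,145,155,-176,-0.013],[-1,161,190,-176,-0.013],[-1,161,208,-176,-0.013]]'; python3 -m crank '[[-1,0,0,0,0],[-1,0,0,0,0],[-1,0,0,0,0]]'
python3 - <<'E'
from h import *
s=telemetry.observe(); print(np.round(s["tool_pos"],4))
white("wrist","w8")
E
```

```text
time: 30.4
tool_pos: [0.6267, 0.2035, 0.3587]
tool_rot: [3.141, -0.001, 1.656]
contact_force: [0.3, -0.7, -0.7]
opening: 0.0241
grip_force: 40.0
time: 30.65
tool_pos: [0.6247, 0.1998, 0.3586]
tool_rot: [-3.139, 0.0, 1.653]
contact_force: [-0.7, 0.6, -1.7]
opening: 0.0244
grip_force: 40.0
[0.6247 0.1998 0.3586]
white [447.1 314.6  30.   92.9  65.  -84.1] [ 100    0   84  108 6990]
white [547.7 323.8  30.1  91.2  66.  -84.5] [ 211    0   78  106 3748]
white [627.2 291.6  29.9 168.   41.2 -83.9] [309   0  46 184 986]
white [607.3 288.4  29.9 100.6   1.9 -84.4] [310  42   4 111 198]
white [558.8 211.6  30.2 121.8  65.7 -84.6] [ 222  112   72  119 2462]
white [458.2 205.   30.  114.7  64.3 -84.1] [ 120  114   78  112 2745]
white [448.2 222.5  30.1  19.1  17.9 -85.5] [141 145  19  20 280]
white [454.2 140.4  30.1  42.8   9.4   8.8] [140 226  40  11 222]
green [632.2 240.3  30.3  66.6  34.1 -84. ]
```

View pics/w8.png

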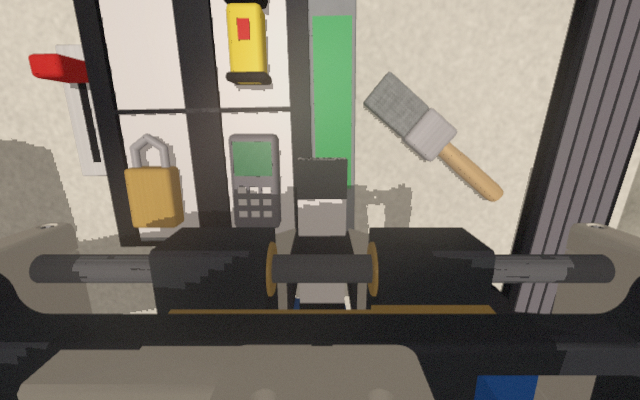

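The bar is held level at (320,215). The strip's centreline runs near (332,100), which matches the top view: centre about (0.628, 0.281). I'll check the brush height, then move over.

Run:
```python
from h import *
im,d,W=cam("wrist"); hsv=cv2.cvtColor(im,cv2.COLOR_RGB2HSV)
g=(hsv[...,0]>40)&(hsv[...,0]<85)&(hsv[...,1]>70)&(W[...,2]<.036)&(W[...,2]>.024)&(W[...,0]>.59)
print("green",rect(g,W)[:2])
b=(W[...,0]>.66)&(W[...,0]<.76)&(W[...,1]>.2)&(W[...,1]<.33)
print("brush z",np.nanpercentile(W[b][:,2],[50,95,99.5]))
go(.628,.281,.11,1.653)
```

```text
green (array([627.7, 282.9,  30.3, 159.1,  35.7, -84.5]), array([ 313,   16,   39,  172, 5339], dtype=int32))
brush z [0.26264442 0.28969796 0.29046297]
go [80.9 10.2 90.6] roll -0.001 q6 0.11 alt roll 3.141
```

```bash
python3 -m crank '[[-1,30,4,0,0],[-1,60,7,10,0],[-1,80,10,40,0],[-1,81,10,75,-0.007],[-1,81,10,90,-0.007],[-1,81,10,90,-0.007],[-1,81,10,90,-0.007]]'
python3 - <<'E'
from h import *
W=np.load("top0.npz")["W"]; b=(W[...,0]>.645)&(W[...,0]<.78)&(W[...,1]>.16)&(W[...,1]<.34)&(W[...,2]<.08)&(W[...,2]>.004)
print("brush z",np.nanpercentile(W[b][:,2],[5,50,95,99.5]),b.sum())
go(.628,.2815,.0555,1.66)
E
```

```text
time: 31.33
tool_pos: [0.6283, 0.2812, 0.2697]
tool_rot: [-3.141, 0.0, 1.659]
contact_force: [0.7, 0.2, -0.0]
opening: 0.0242
grip_force: 40.0
brush z [0.0049299  0.01780639 0.03080665 0.03388983] 673
go [ 0.3 -0.2 55.2] roll -0.001 q6 0.22 alt roll 3.141
```

```bash
python3 -m crank '[[-1,0,0,20,0],[-1,0,0,38,0],[-1,0,0,48,0],[-1,0,0,50,0],[-1,0,0,50,0],[-1,0,0,50,0]]'
python3 - <<'E'
from h import *
go(.628,.2815,.0560,1.66)
E
```

```text
time: 31.83
tool_pos: [0.6292, 0.2816, 0.2213]
tool_rot: [3.139, -0.001, 1.659]
contact_force: [-1.0, 0.2, -0.7]
opening: 0.0246
grip_force: 40.0
go [ 0.  -1.2  6.3] roll -0.001 q6 0.22 alt roll 3.141
```

```bash
python3 -m crank '[[-1,0,-1,3,0],[-1,0,-1,5.5,0],[-1,0,-1,5.5,0],[-1,0,-1,5.5,0]]'
python3 - <<'E'
from h import *
go(.628,.2815,.0560,1.66)
E
```

```text
time: 32.17
tool_pos: [0.6276, 0.2816, 0.214]
tool_rot: [3.142, -0.0, 1.66]
contact_force: [0.2, 0.2, -0.7]
opening: 0.0244
grip_force: 40.0
go [-0.1  0.3 -1. ] roll -0.0 q6 0.22 alt roll 3.141
```

```bash
python3 -m crank '[[-1,0,0,-1,0],[-1,0,0,-1,0],[-0.1,0,0,-1,0],[-0.1,0,0,-1,0],[-0.1,0,0,-1,0],[-0.1,0,0,-1,0]]'; python3 -m crank '[[-0.1,0,0,-20,0],[-0.1,0,0,-60,0],[-0.1,0,0,-100,0],[-0.1,-30,0,-130,0],[-0.1,-70,0,-140,0],[-0.1,-80,0,-140,0],[-0.1,-80,0,-140,0],[-0.1,-80,0,-140,0]]'
python3 - <<'E'
from h import *
im,d,W=cam("wrist"); save("w9",im); np.savez("w9.npz",im=im,W=W)
m=(W[...,2]>.0365)&(W[...,2]<.05)&(W[...,1]>.2)&(W[...,1]<.35)&(W[...,0]>.60)&(W[...,0]<.67)
r,st,k=rect(m,W); print(r,st,np.nanpercentile(W[k][:,2],[5,50,95]))
hsv=cv2.cvtColor(im,cv2.COLOR_RGB2HSV)
g=(hsv[...,0]>40)&(hsv[...,0]<85)&(hsv[...,1]>70)&(W[...,2]<.036)&(W[...,2]>.024)&(W[...,0]>.59)
p=W[g]; print("green",cv2.minAreaRect(p[:,:2].astype(np.float32)*1000))
E
```

```text
time: 32.67
tool_pos: [0.6277, 0.2815, 0.215]
tool_rot: [3.141, -0.0, 1.66]
contact_force: [-0.7, 0.6, -0.3]
opening: 0.0406
grip_force: 0.0
time: 33.33
tool_pos: [0.6348, 0.2013, 0.3546]
tool_rot: [-3.141, -0.001, 1.658]
contact_force: [0.1, 0.7, -0.1]
opening: 0.0413
grip_force: 0.0
[627.7 281.4  42.2  99.9  25.4 -85.1] [ 308   50   29  114 3108] [0.04099131 0.04222269 0.04344203]
green ((627.4935302734375, 282.3495788574219), (35.31896209716797, 159.9157257080078), 5.769628524780273)
```

View pics/w9.png

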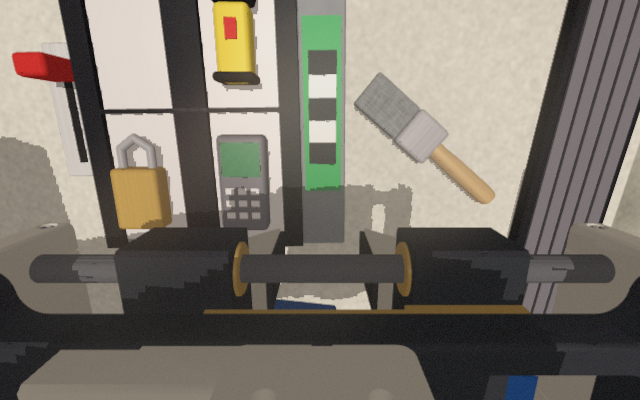

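The bar (322,107) lies centred on the green strip and everything is loaded. Next, the lever.

Run:
```python
from h import *
go(.50,.004,.24,-.03)
```

```text
go [-185.4 -151.7  -44.8] roll -1.452 q6 0.1 alt roll 1.689
```

```bash
python3 -m crank '[[1,0,0,-40,0.12],[1,-20,-25,-45,0.24],[1,-45,-50,-45,0.36],[1,-70,-75,-45,0.48],[1,-95,-100,-45,0.6],[1,-120,-125,-45,0.72],[1,-150,-152,-45,0.84],[1,-185,-152,-45,0.96],[1,-185,-152,-45,1.08],[1,-185,-152,-45,1.2],[1,-185,-152,-45,1.32],[1,-185,-152,-45,1.44]]' 20;  python3 -m crank '[[0.3,0,0,0,0.12],[0.3,0,0,0,0.24],[0.3,0,0,0,0.249],[0.3,0,0,0,0.249]]'
python3 - <<'E'
from h import *
s=telemetry.observe(); print(s["tool_pos"],s["tool_rot"])
im,d,W=cam("wrist"); save("w10",im); np.savez("w10.npz",im=im,W=W)
hsv=cv2.cvtColor(im,cv2.COLOR_RGB2HSV); H,S,V=[hsv[...,i].astype(int) for i in range(3)]; z=W[...,2]
near=(abs(W[...,0]-.59)<.11)&(abs(W[...,1])<.09)
print("unit top",rect(near&(z>.040)&(z<.049)&(H>95)&(H<130)&(S>90),W)[0])
print("collar",rect(near&(z>.09)&(z<.16)&(H<18)&(S>130),W)[0])
print("gate",[rect(near&(z>.094)&(z<.104)&(H>18)&(H<35)&(S>110)&c,W)[0] for c in (W[...,1]>.005,W[...,1]<.005)])
print("cap",rect(near&(z>.155)&(z<.18)&(V<70),W)[0])
E
```

```text
time: 34.38
tool_pos: [0.5, 0.005, 0.3991]
tool_rot: [-3.141, 0.001, 0.215]
contact_force: [-0.7, -0.3, 0.3]
opening: 0.0915
grip_force: 0.0
time: 34.72
tool_pos: [0.5, 0.005, 0.3992]
tool_rot: [-3.141, 0.001, -0.025]
contact_force: [0.5, -0.2, -0.0]
opening: 0.0696
grip_force: 0.0
[0.49997245 0.00501146 0.39924047] [-3.14108985e+00  1.17600303e-03 -2.48379972e-02]
unit top [605.7   6.5  45.  114.8  97.   -1.1]
collar [560.3   7.8 136.8  39.   27.9  88.5]
gate [array([599.4,  22.5,  99.7,   9.5,   9.1,  88.5]), array([598.3,  -9.2,  99.8,   9.4,   9. ,  -1.4])]
cap [550.8   6.2 165.2  17.   13.1   9.3]
```

View pics/w10.png

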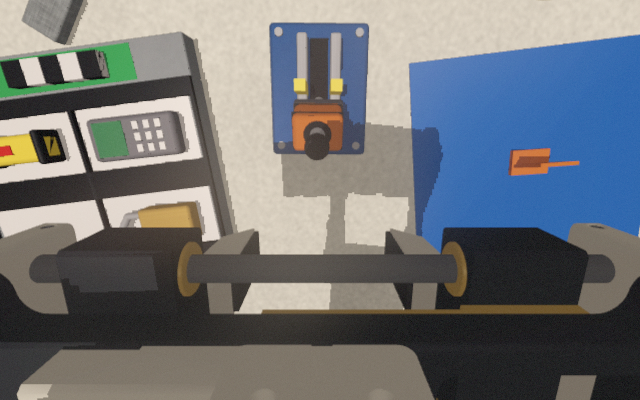

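The view shows the lever parked: orange collar at (318,128), cap (317,140), gate posts (300,86) and (336,86). The handset and bar are still in place. Going above the collar.

Run:
```python
from h import *
go(.555,.008,.127,-.03)
```

```text
go [ 55.1  -4.5 113.3] roll 0.006 q6 1.45 alt roll -3.136
```

```bash
python3 -m crank '[[0.4,30,-2,0,0],[0.4,55,-4,0,0.006],[0.4,55,-4,20,0.006],[0.4,55,-4,55,0.006],[0.4,55,-4,85,0.006],[0.4,55,-4,100,0.006],[0.4,55,-4,105,0.006],[0.4,55,-4,105,0.006],[0.4,55,-4,105,0.006]]' 20
python3 - <<'E'
from h import *
go(.555,.008,.127,-.03)
E
```

```text
time: 35.52
tool_pos: [0.5554, 0.0066, 0.2956]
tool_rot: [3.142, -0.001, -0.034]
contact_force: [0.5, 0.2, 0.1]
opening: 0.064
grip_force: 0.0
go [-0.4 -1.4  9.6] roll -0.004 q6 1.48 alt roll 3.138
```

```bash
python3 -m crank '[[0.4,0,-1,6,0],[0.4,0,-1,9,0],[0.4,0,-1,9,0],[0.4,0,-1,9,0],[-1,0,-1,9,0],[-1,0,-1,9,0],[-1,0,-1,9,0],[-1,0,-1,9,0],[-1,0,-1,9,0],[-1,0,-1,9,0]]' 20
```

```text
time: 36.35
tool_pos: [0.555, 0.0075, 0.286]
tool_rot: [-3.141, -0.0, -0.035]
contact_force: [-0.4, 0.4, 0.2]
opening: 0.0395
grip_force: 20.0
```

```bash
python3 -m crank '[[-1,-1.5,0,-4,0],[-1,-3,0,-8,0],[-1,-4.5,0,-12,0],[-1,-6,0,-16,0],[-1,-6.7,0,-18,0],[-1,-6.7,0,-18,0],[-1,-6.7,0,-18,0]]' 25
python3 - <<'E'
from h import *
im,d,W=cam("wrist"); save("w11",im)
px,r=.5989,.1435
for a in np.arange(-.30,.37,.06): print(round(a,2),"dx,dz from a=-.36 (mm):",np.round(1000*r*(np.sin(a)-np.sin(-.36)),1),np.round(-1000*r*(np.cos(a)-np.cos(.36)),1))
E
```

```text
time: 36.93
tool_pos: [0.5483, 0.0077, 0.3041]
tool_rot: [-3.142, -0.001, -0.035]
contact_force: [3.9, 0.3, -3.5]
opening: 0.0398
grip_force: 25.0
-0.3 dx,dz from a=-.36 (mm): 8.1 -2.8
-0.24 dx,dz from a=-.36 (mm): 16.4 -5.1
-0.18 dx,dz from a=-.36 (mm): 24.9 -6.9
-0.12 dx,dz from a=-.36 (mm): 33.4 -8.2
-0.06 dx,dz from a=-.36 (mm): 41.9 -8.9
0.0 dx,dz from a=-.36 (mm): 50.6 -9.2
0.06 dx,dz from a=-.36 (mm): 59.2 -8.9
0.12 dx,dz from a=-.36 (mm): 67.7 -8.2
0.18 dx,dz from a=-.36 (mm): 76.2 -6.9
0.24 dx,dz from a=-.36 (mm): 84.7 -5.1
0.3 dx,dz from a=-.36 (mm): 93.0 -2.8
0.36 dx,dz from a=-.36 (mm): 101.1 -0.0
```

View pics/w11.png

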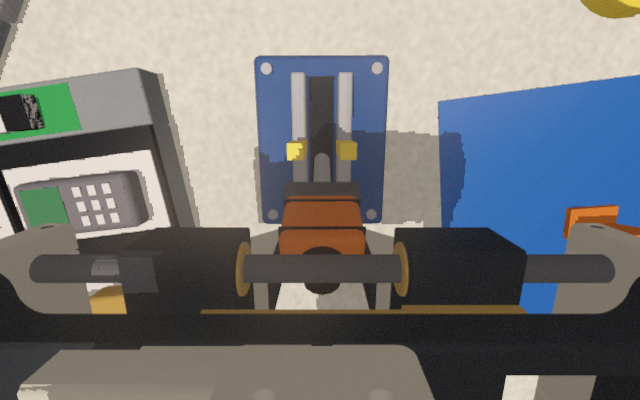

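The collar (320,225) is held and raised, with the stick visible below the gate at (320,165); the measured downward pull matches the spring. Now the arc, in two parts.

```bash
python3 -m crank '[[-1,4,0,-1.5,0],[-1,8,0,-2.8,0],[-1,16,0,-5,0],[-1,25,0,-7,0],[-1,33,0,-8.2,0],[-1,42,0,-8.9,0],[-1,50,0,-9.2,0],[-1,50.6,0,-9.2,0],[-1,50.6,0,-9.2,0]]' 25
python3 - <<'E'
from h import *
s=telemetry.observe(); p=np.array(s["tool_pos"])-[.5989,.0067,.169]; print("r",np.hypot(p[0],p[2]),"a",np.arctan2(p[0],p[2]))
im,d,W=cam("wrist"); save("w12",im)
E
```

```text
time: 37.73
tool_pos: [0.599, 0.006, 0.3124]
tool_rot: [-3.141, 0.001, -0.035]
contact_force: [-0.7, -0.0, -4.7]
opening: 0.04
grip_force: 25.0
r 0.14344098122466736 a 0.0006157373939743134
```

View pics/w12.png

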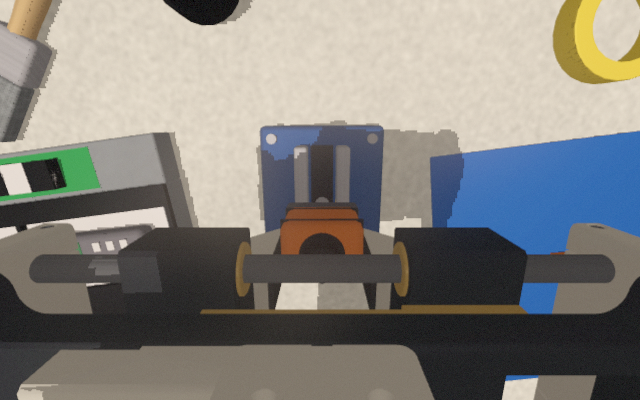

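The collar (322,225) is at the upright position over the gate and still raised. Now on to the end stop.

```bash
python3 -m crank '[[-1,8.6,0,0.3,0],[-1,17,0,1,0],[-1,25.6,0,2.3,0],[-1,34,0,4.1,0],[-1,42.4,0,6.4,0],[-1,48,0,8.2,0],[-1,50.5,0,9.2,0],[-1,52.5,0,10,0],[-1,53,0,10.2,0],[-1,53,0,10.2,0]]' 25
python3 - <<'E'
from h import *
s=telemetry.observe(); p=np.array(s["tool_pos"])-[.5989,.0067,.169]; print("r",np.hypot(p[0],p[2]),"a",np.arctan2(p[0],p[2]))
E
```

```text
time: 38.62
tool_pos: [0.6471, 0.0045, 0.3012]
tool_rot: [-3.141, 0.02, -0.035]
contact_force: [-30.4, 1.4, 6.5]
opening: 0.0398
grip_force: 25.0
r 0.14068039135007468 a 0.3494708244579496
```

At the end stop (the lever is at about 0.71 rad and the force has risen). I'll ease the push, lower the collar along the stick, then release.

```bash
python3 -m crank '[[-1,-1.5,0,0,0],[-1,-3,0,4,0],[-1,-4.5,0,8,0],[-1,-6,0,12,0],[-1,-7,0,15,0],[-1,-7,0,15,0]]' 25
python3 - <<'E'
from h import *
s=telemetry.observe(); p=np.array(s["tool_pos"])-[.5989,.0067,.169]; print("r",np.hypot(p[0],p[2]),"a",np.arctan2(p[0],p[2]))
E
python3 -m crank '[[0,0,0,0,0],[0.2,0,0,0,0],[0.4,0,0,0,0],[0.4,0,0,0,0],[0.4,0,0,0,0]]'; python3 -m crank '[[0.4,0,0,-30,0],[0.4,0,0,-65,0],[0.4,0,0,-100,0],[0.4,-40,0,-105,0],[0.4,-80,0,-105,0],[0.4,-90,0,-105,0],[0.4,-90,0,-105,0],[0.4,-90,0,-105,0]]'
python3 - <<'E'
from h import *
s=telemetry.observe(); print(s["tool_pos"])
im,d,W=cam("wrist"); save("w13",im)
hsv=cv2.cvtColor(im,cv2.COLOR_RGB2HSV); H,S,V=[hsv[...,i].astype(int) for i in range(3)]; z=W[...,2]
near=(abs(W[...,0]-.63)<.09)&(abs(W[...,1])<.09)
m=near&(z>.09)&(z<.19)&(H<18)&(S>130); r,st,k=rect(m,W); p=W[k]-[.5989,.0067,.01]; print("collar",r,st)
u=np.array([np.sin(.36),0,np.cos(.36)]); print("along stick",np.nanpercentile(p@u,[1,50,95,99]),"perp",np.nanpercentile(p@np.array([u[2],0,-u[0]]),[1,50,99]))
m=near&(z>.12)&(z<.2)&(V<80); r,st,k=rect(m,W); p=W[k]-[.5989,.0067,.01]; print("cap",r,"along",np.nanpercentile(p@u,[50,95,99]),"angle",np.arctan2(np.nanmedian(p[:,0]),np.nanmedian(p[:,2])))
E
```

```text
time: 39.12
tool_pos: [0.6416, 0.0047, 0.289]
tool_rot: [-3.141, 0.01, -0.035]
contact_force: [-20.8, 1.5, 11.9]
opening: 0.0395
grip_force: 25.0
r 0.12739483715006417 a 0.34217869236131637
time: 39.53
tool_pos: [0.6451, 0.0042, 0.2882]
tool_rot: [3.142, -0.001, -0.035]
contact_force: [-0.9, -0.3, -1.5]
opening: 0.0635
grip_force: 0.0
time: 40.2
tool_pos: [0.5551, 0.0074, 0.3937]
tool_rot: [3.141, -0.002, -0.035]
contact_force: [0.7, 0.1, 0.3]
opening: 0.0643
grip_force: 0.0
[0.5551247  0.00737803 0.39368048]
collar [643.2   4.8 134.9  38.7  27.9  87.9] [ 296   76   52   39 1222]
along stick [0.12517188 0.13152285 0.13296297 0.13356941] perp [-0.01528517 -0.00751322  0.0122685 ]
cap [627.9 -13.3 131.6   1.5   0.   86.9] along [0.12405915 0.1244038  0.12443443] angle 0.234213461990581
```

View pics/w13.png

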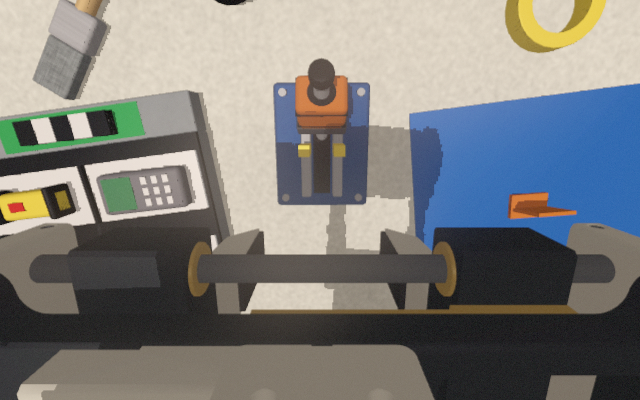

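The lever is through the gate at the far end, with the collar (322,97) home: its top face is 132 mm along the stick, and home is 112 + 20. One last top-view check of the stage before handing in.

Run:
```python
from h import *
im,d,W=cam("top"); save("top9",im[140:290,140:480],2.2)
z=W[...,2]; x=W[...,0]; y=W[...,1]
for n,b,z0 in (("padlock",(.41,.505,.12,.27),.042),("handset",(.515,.6,.12,.272),.042),("lamp",(.505,.59,.275,.42),.042),("bar",(.605,.655,.2,.36),.037)):
    print(n,rect((x>b[0])&(x<b[1])&(y>b[2])&(y<b[3])&(z>z0)&(z<.08),W)[0])
```

```text
padlock [457.4 203.2  52.4  78.6  43.  -89. ]
handset [556.5 205.1  49.2  93.2  45.8 -85.2]
lamp [546.3 341.4  56.5  93.7  36.2 -85. ]
bar [626.8 280.1  41.7 101.1  25.8 -84.6]
```

View pics/top9.png

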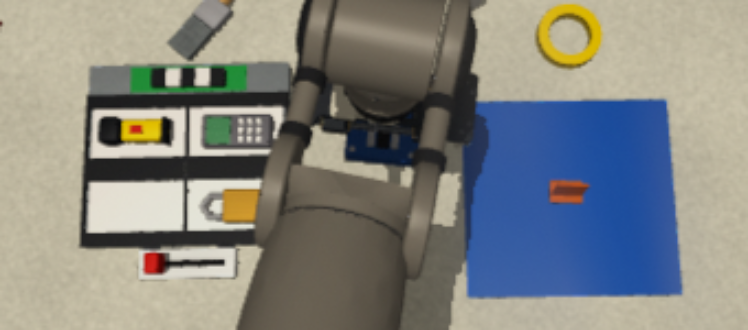

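The top view shows the lamp (135,130), handset (237,130) and padlock (235,205) in their bays, the bar on the strip (190,78), the lock at its +y end (152,262) and only the marker left on the mat. Handing in.

```bash
python3 -c "
from cell import ticket
print(ticket.hand_in())"
```

```text
the job is handed in; nothing more can be done
None
```

I've handed the job in: the lock is at its end stop, the lamp, padlock and handset (the multitool wasn't there) each lie flat in their own bay, the scale bar is on the green strip, and the lever is at the scan stop with its collar home; the hand-in gave no verdict.

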